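# Draw a spacer plate from the magazine

### The job

Slide the bottom blue spacer plate out of its magazine, so that the plates above it drop down in place, and lay it flat in the shallow steel tray, setting it down gently rather than dropping it. Leave the next blue plates in the magazine and leave the other magazine, with the bare aluminium plates, alone.

Things in the scene. Friction and masses are not known exactly. Their poses are not given: they have to be found in the camera images.
- blue1_center (a point): centre of the bottom blue plastic plate: 100 (x) x 40 (y) x 10 mm (z, up), 57 g. Bottom of four alike in a fixed grey magazine; about 34 mm of its -x end sticks out of the mouth. It slides out level along its -x, roughly towards the robot; clear after 66 mm. It lies 20 mm above the table on a 26 mm wide rail (7 mm overhang each side) that runs on 110 mm beyond the mouth
- blue2_center (a point): centre of the next blue plate, same shape and axes, lying on the bottom one (centre 35 mm above the table), with two more on it. It drops 10 mm onto the rail when the bottom one is out. The magazine round it is 112 (x) x 51 (y) mm, 64 mm high, open on top, foot 130 x 90 x 4 mm; two strips at the mouth hold the upper plates back above a 13 mm gap
- tray_in (a point): middle of the inner floor (3 mm above the table) of the shallow open steel tray, fixed to the table: outside 160 (x) x 140 (y) x 16 mm high, walls and floor 3 mm thick; z up
- alu1_center (a point): centre of the bottom bare aluminium plate, same size, likewise sticking out of the other, identical grey magazine (three plates): to be left alone
Things that resemble listed ones, but are neither listed nor needed, are in the scene too. What is shaped like the part that bears blue1_center but brown is not meant.

How it is judged:
By the outcome, as a careful person would: the job done as asked, in the order asked, and still so for the second after the job is handed in, with the robot touching nothing.
It also fails if it takes over 38 s, if anything falls off the work surface, if the arm or the gripper's body presses on something with over 40 N, if the wrist force passes 120 N, or if a joint passes its speed limit or range.

### The arm

A 6-joint arm with a two-finger parallel gripper is mounted at the origin on the work surface. World frame = base frame: x ahead of the robot, y to its left, z up, the work surface at z = 0. Lengths are in m, angles in degrees, forces in N, time in s.
With the tool pointing down it reaches from about 0.325 to 0.775 m from the base axis. Payload 5.5 kg.
Tool frame: the origin (TCP) lies at the centre of the arm's flange, where the gripper is bolted on; the fingertips stand 182 mm ahead of it and the grasp point (between the pads) lies 163 mm ahead of it; z points along the fingers, y is the direction in which the jaws open and shut (so a half turn about z gives the same grasp; the last joint's range is limited). The gripper opens to 88 mm and grips with 3 to 60 N. Pads are 20 mm wide; open, the fingers measure 115 mm over their backs; the gripper's body (75 mm by 178 mm) begins 61 mm behind the grasp point.
Start: joints at [73.642, 5.22, 70.514, -0, 104.267, -3.249], TCP at [0.136, 0.584, 0.405] pointing down, gripper open.
Joint ranges: [-164.24, 164.24], [-49.07, 125.15], [9.68, 141.18], [-86.29, 266.29], [3.28, 154.24], [-151.56, 151.56]. Speed limits (degrees/s): [147.25, 147.25, 172.46, 180, 180, 180].

### API

Orientations are given as [roll, pitch, yaw] about the fixed x, y, z axes, in that order (R = Rz(yaw) Ry(pitch) Rx(roll)).
In Python, from station import r gives the robot as it stands. The module is installed in compiled form; this text tells all that it offers. Calls block until the motion is done:
- r.reach(position, orientation): joint-space move of the TCP to a pose.
- r.servo_line(position, rotation=None, speed=0.15): straight line of the TCP; rotation=None keeps the orientation; speed is the mean speed in m/s.
- r.move_joints(angles): joint-space move.
- r.let_go() and r.grab(squeeze=None): open the fingers fully, or close them until they stop; squeeze is the grip in N (None keeps the last).
- r.wait(seconds).
- r.inverse_kinematics(position, orientation): joint angles nearest the present ones, or None.
- r.sense(): the state.
- r.snapshot(name): name is "scene" or "top" or "wrist"; returns a dict with "frame" (400x640x3 uint8, red, green, blue), "fx", "fy", "cx", "cy" (pixels), "R" (3x3) and "t" (3): a world point X has camera coordinates R X + t. Camera axes: x right, y down, z forward; pixel columns grow to the right and rows downward; lengths in m; the calibration is good to about 2 mm. A picture is of the moment at which its call begins. There is no depth.
A pose or a line that the arm cannot do raises r.IKError and nothing moves.
- r.hand_in(): hands the job in, once; it reports no verdict.
The state is a dict: "clock": time; "joints": joint angles; "joint_vel": joint speeds; "joint_torque": joint torques, N m; "tcp_pos": TCP position; "orientation": TCP orientation; "contact_force": force on the tool from outside, world axes, zero at the start; "torque": the same for the moment, N m; "opening": finger opening in m.
Only numpy, scipy, OpenCV 4.12 (cv2) and the standard library are available. Lean on these libraries where they do the work, as an engineer would, in place of code of your own. Each camera call takes 0.05 s, during which the arm holds its last target. There are 200 camera calls.

## Working session

There is one attempt and no reset: what is moved stays moved. The work goes in short steps, each a Python script; the robot and the scene stay as the last script left them, time stands still between calls to the robot, and variables do not carry over. Pictures are saved under pics/ and viewed, about 8 in all and at most 12, crops included, and the job is handed in when it is done.

```bash
mkdir -p pics
cat > h.py <<'E'
from station import r
import numpy as np, cv2, pickle
def snap(n,fn):
    s=r.snapshot(n); cv2.imwrite('pics/%s.png'%fn, s['frame'][:,:,::-1]); pickle.dump(s,open('pics/%s.pkl'%fn,'wb')); return s
def load(fn): return pickle.load(open('pics/%s.pkl'%fn,'rb'))
def ray(s,uv,z):
    R=np.array(s['R']);t=np.array(s['t']);c=-R.T@t
    d=R.T@np.array([(uv[0]-s['cx'])/s['fx'],(uv[1]-s['cy'])/s['fy'],1])
    return c+d*(z-c[2])/d[2]
def proj(s,X):
    p=np.array(s['R'])@np.array(X)+np.array(s['t']); return np.array([s['fx']*p[0]/p[2]+s['cx'],s['fy']*p[1]/p[2]+s['cy']])
E
python3 - <<'E'
from h import *
for n in ('top','scene'):
    s=snap(n,n+'0'); R=np.array(s['R']); print(n,s['fx'],-R.T@np.array(s['t']),R.round(3).tolist())
print(r.sense())
E
```

```text
top 426.6044699177514 [0.45864266 0.00385833 0.88245497] [[-0.017, -1.0, -0.023], [-0.99, 0.02, -0.137], [0.137, 0.02, -0.99]]
scene 456.8476339316303 [1.17907798 0.36745268 0.73014649] [[-0.524, 0.852, -0.016], [0.598, 0.355, -0.718], [-0.606, -0.386, -0.696]]
{'clock': 0.1, 'joints': array([ 7.36410212e+01,  5.25988207e+00,  7.05742606e+01,  4.57328376e-04,
        1.04266294e+02, -3.24845326e+00]), 'joint_vel': array([ 0.05748029,  0.05060952, -0.0674374 ,  0.091153  , -0.050354  ,
       -0.02219859]), 'joint_torque': array([ 1.42600609e-03, -4.47858524e+01, -4.07571101e+01,  6.99197059e-02,
        2.84707878e-02, -1.09023690e-04]), 'tcp_pos': array([0.13611312, 0.584418  , 0.40361539]), 'orientation': array([-1.79899750e+02, -6.13404812e-03,  1.66889581e+02]), 'contact_force': array([ 0.71285079,  0.54309727, -0.1523173 ]), 'torque': array([-0.02985027, -0.04412265,  0.00200455]), 'opening': 0.08769102369929913}
```

View pics/top0.png

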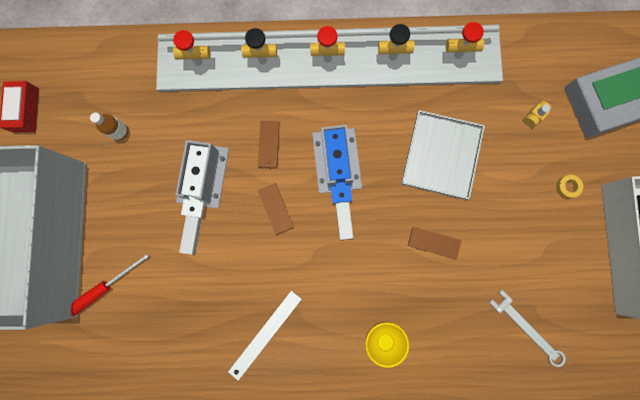

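View pics/scene0.png

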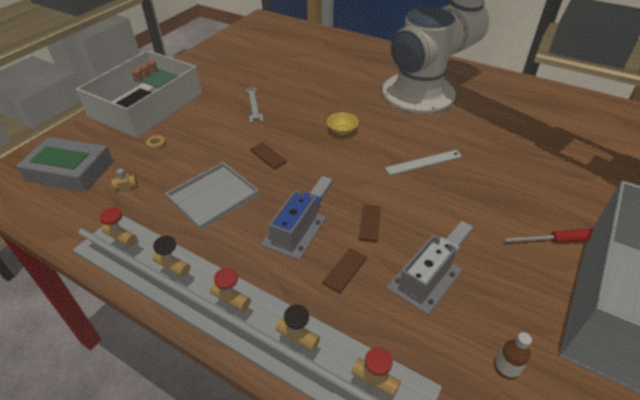

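Top view: the blue magazine is at about (337,165), with its protruding plate end at (342,192) and its rail end at (346,238). The aluminium magazine is at (197,175). The steel tray is at (443,155). The brown loose plates at (269,144), (276,208) and (434,243) are decoys. The only plate that is blue and sticks out of a mouth is at (342,192), so that is the one meant. Next I measure it.

Run:
```python
from h import *
s=load('top0'); im=s['frame']; hsv=cv2.cvtColor(im,cv2.COLOR_RGB2HSV)
b=cv2.inRange(hsv,(100,120,60),(130,255,255)); b[:, :300]=0;b[:,380:]=0
# protruding part: rows below the mouth strips
n,l,st,c=cv2.connectedComponentsWithStats(b)
for i in range(1,n): print(st[i],c[i].round(1))
ys,xs=np.nonzero(b)
for v in range(176,206,2):
    q=np.nonzero(b[v])[0]; print(v,q.min() if len(q) else None,q.max() if len(q) else None,len(q))
def quad(mask):
    cs,_=cv2.findContours(mask,cv2.RETR_EXTERNAL,cv2.CHAIN_APPROX_NONE); k=max(cs,key=cv2.contourArea)
    return cv2.minAreaRect(k),cv2.approxPolyDP(cv2.convexHull(k),4,True)[:,0]
# tray
g=cv2.inRange(hsv,(0,0,100),(180,60,255)); t=np.zeros_like(g); t[105:205,395:495]=g[105:205,395:495]
rc,ap=quad(t); print('tray',rc,ap.tolist()); P=[ray(s,p,.016)[:2] for p in ap.astype(float)]; print(np.round(P,4).tolist())
# rail
t=np.zeros_like(g); t[205:245,325:365]=g[205:245,325:365]
rc,ap=quad(t); print('rail',ap.tolist(),[ray(s,p,.02)[:2].round(4).tolist() for p in ap.astype(float)])
cr=im[110:250,300:500]; cv2.imwrite('pics/crop0.png',cv2.resize(cr,None,fx=4,fy=4,interpolation=cv2.INTER_CUBIC)[:,:,::-1])
```

```text
[ 324  128   28   75 1337] [338.  164.6]
176 330 350 21
178 330 346 17
180 336 344 9
182 336 344 9
184 335 349 15
186 331 350 20
188 331 350 20
190 331 350 20
192 331 350 20
194 332 350 15
196 332 351 17
198 332 351 20
200 332 351 20
202 333 338 6
204 None None 0
tray ((443.3856201171875, 154.68812561035156), (70.02268981933594, 77.153076171875), 12.875000953674316) [[419, 110], [484, 126], [468, 199], [401, 183]]
[[0.7545, -0.1875], [0.7166, -0.3202], [0.5644, -0.2774], [0.6002, -0.1432]]
rail [[348, 205], [352, 238], [340, 239], [336, 205]] [[0.5566, -0.0333], [0.4897, -0.0396], [0.4881, -0.0155], [0.557, -0.009]]
```

View pics/crop0.png

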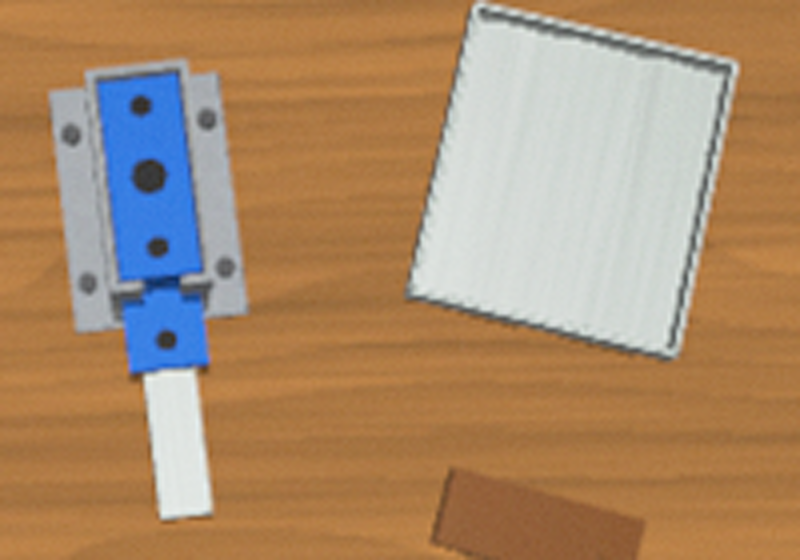

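Crop confirms it: the blue magazine's bottom plate sticks out with its end edge at crop (131–208, ~369), the bare rail runs on from there, and the tray is empty. I'll go above it and look with the wrist camera.

Run:
```python
from h import *
s=load('top0')
e=ray(s,(300+169.5/4-.4,110+369/4-.4),.03); print('front edge mid',e, 'rail end',ray(s,(300+186/4-.4,110+516/4-.4),.02))
yaw=5.4;d=np.array([np.cos(np.radians(yaw)),np.sin(np.radians(yaw))])
g=e[:2]+.015*d; print('grasp',g,'mouth',e[:2]+.034*d)
print(r.inverse_kinematics([g[0],g[1],.30],[180,0,yaw]))
r.reach([g[0],g[1],.30],[180,0,yaw])
w=snap('wrist','w0'); print(r.sense()['clock'],r.sense()['tcp_pos'],proj(w,[*e[:2],.03]),proj(w,[*g,.03]))
```

```text
front edge mid [ 0.56203591 -0.02097984  0.03      ] rail end [ 0.48868543 -0.02775225  0.02      ]
grasp [ 0.57696934 -0.01956821] mouth [ 0.59588502 -0.01778015]
[-5.31884540e+00  1.98127459e+00  8.44790227e+01 -2.54444375e-14
  9.35397027e+01  7.92811546e+01]
2.8167 [ 0.57701746 -0.01877699  0.30015423] [327.04945424 224.46248323] [327.10852199 206.54527596]
```

View pics/w0.png

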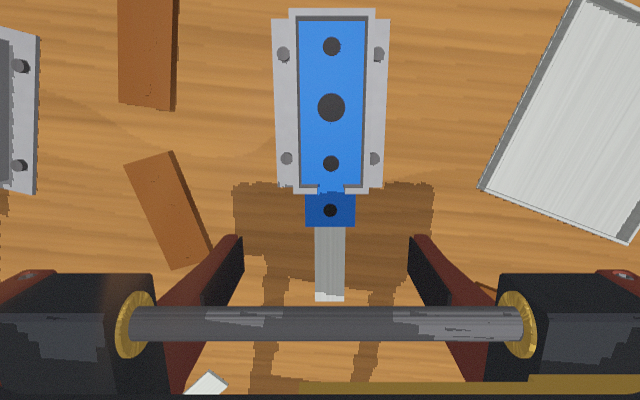

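The wrist view shows the plate end at columns about 305–355 with its front edge at row about 227, close to the prediction (327,224). I refine from masks, then grasp, pull and check.

Run:
```python
from h import *
w=load('w0'); hsv=cv2.cvtColor(w['frame'],cv2.COLOR_RGB2HSV)
b=cv2.inRange(hsv,(100,120,60),(130,255,255))
L=[];Rr=[]
for v in range(206,223):
    q=np.nonzero(b[v])[0]; L.append(ray(w,(q.min()-.5,v),.03)); Rr.append(ray(w,(q.max()+.5,v),.03))
L=np.array(L);Rr=np.array(Rr); print('width',np.linalg.norm((L-Rr)[:,:2],axis=1).mean(),'mid y',((L+Rr)/2)[[0,-1]])
v=[np.nonzero(b[:,u])[0].max()+.5 for u in range(308,352)]; print('front rows',v[0],v[-1]); print(ray(w,(308,v[0]),.03),ray(w,(330,np.mean(v)),.03),ray(w,(351,v[-1]),.03))
# rail and upper-plate axis directions
g=cv2.inRange(hsv,(0,0,70),(180,60,255))
for v in (232,245,260,275,290,299):
    q=np.nonzero(g[v,290:370])[0]+290; print(v,q.min(),q.max(),ray(w,((q.min()+q.max())/2,v),.02)[:2].round(4),np.linalg.norm(ray(w,(q.min()-.5,v),.02)-ray(w,(q.max()+.5,v),.02)).round(4))
for v in (30,80,130,175):
    q=np.nonzero(b[v])[0]; print(v,q.min(),q.max(),ray(w,((q.min()+q.max())/2,v),.06)[:2].round(4))
```

```text
width 0.039854885011181465 mid y [[ 0.57759856 -0.02140757  0.03      ]
 [ 0.5643039  -0.02273274  0.03      ]]
front rows 226.5 226.5
[ 0.55883195 -0.00587175  0.03      ] [ 0.56053794 -0.02351453  0.03      ] [ 0.56216617 -0.04035308  0.03      ]
232 314 344 [ 0.552  -0.0236] 0.0261
245 315 344 [ 0.5404 -0.0252] 0.0255
260 315 344 [ 0.5265 -0.0266] 0.0259
275 315 344 [ 0.5123 -0.028 ] 0.0262
290 315 343 [ 0.4976 -0.029 ] 0.0257
299 315 343 [ 0.4887 -0.0299] 0.0259
30 299 364 [ 0.6969 -0.0104]
80 300 362 [ 0.6684 -0.013 ]
130 301 361 [ 0.6378 -0.0161]
175 301 360 [ 0.608  -0.0187]
```

Run:
```python
from h import *
yaw=5.5;d=np.array([np.cos(np.radians(yaw)),np.sin(np.radians(yaw))])
g=np.array([.5607,-.0228])+.014*d; o=[180,0,yaw]
def st(m): q=r.sense(); print(m,round(q['clock'],2),q['tcp_pos'].round(4),q['contact_force'].round(2),round(q['opening'],4)); return q
r.servo_line([*g,.19],o,speed=.12); st('down')
r.grab(15); q=st('grab')
if .036<q['opening']<.044:
    p=g-.078*d; r.servo_line([*p,.19],speed=.08); st('pulled')
    snap('top','top1'); snap('wrist','w1')
cr=load('top1')['frame'][110:260,280:480]; cv2.imwrite('pics/crop1.png',np.hstack([cv2.resize(cr,(400,300)),cv2.resize(load('w1')['frame'],(400,250),interpolation=cv2.INTER_AREA).repeat(1,0) if 0 else cv2.copyMakeBorder(cv2.resize(load('w1')['frame'],(400,250)),0,50,0,0,0)])[:,:,::-1])
```

```text
down 3.88 [ 0.575  -0.0215  0.1911] [0.96 0.63 0.78] 0.0877
grab 4.68 [ 0.5746 -0.0215  0.19  ] [-0.19 -0.77  0.15] 0.04
pulled 5.81 [ 0.4971 -0.0289  0.19  ] [-1.14 -0.45  0.01] 0.04
```

View pics/crop1.png

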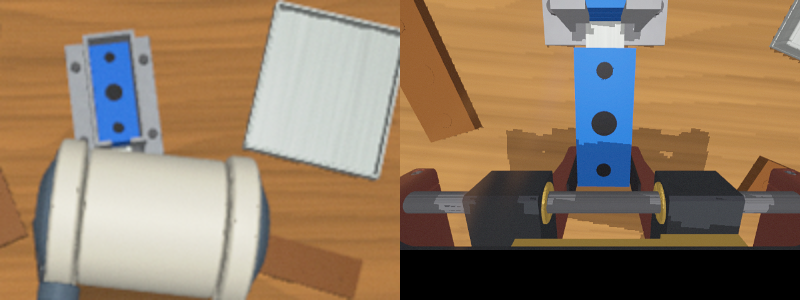

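The plate is out straight: in the wrist view it is at (605,115), clear of the mouth, on the rail. Next I regrasp it at its centre near the fingertips, so the tips clear the tray floor, then carry and lower it.

Run:
```python
from h import *
yaw=5.5;d=np.array([np.cos(np.radians(yaw)),np.sin(np.radians(yaw))])
g=np.array([.5607,-.0228])+.014*d; p=g-.078*d; c=p+.036*d
def st(m): q=r.sense(); print(m,round(q['clock'],2),q['tcp_pos'].round(4),q['orientation'].round(1),q['contact_force'].round(2),round(q['opening'],4)); return q
r.let_go(); r.servo_line([*c,.2035],speed=.08); r.wait(.2); st('over centre')
r.grab(25); q=st('grab')
if .036<q['opening']<.044:
    r.servo_line([*c,.30],speed=.12); q=st('lift')
    T=[.6589,-.2321]
    r.servo_line([*T,.30],[180,0,-16],speed=.15); st('over tray')
    snap('wrist','w2'); snap('scene','s2'); snap('top','top2')
    a=cv2.resize(load('w2')['frame'],(480,300),interpolation=cv2.INTER_AREA); b=cv2.resize(load('s2')['frame'][100:280,150:342],(320,300))
    cv2.imwrite('pics/v2.png',np.hstack([a,b])[:,:,::-1])
```

```text
over centre 7.62 [ 0.5324 -0.0255  0.2032] [-180.     0.     5.5] [-0.37  1.01 -0.29] 0.0878
grab 8.42 [ 0.5328 -0.0255  0.2035] [180.   -0.    5.5] [ 0.18 -0.54  0.68] 0.0398
lift 9.37 [ 0.5326 -0.0255  0.2989] [-1.8e+02  1.0e-01  5.5e+00] [ 0.46  0.15 -1.29] 0.0394
over tray 11.13 [ 0.6588 -0.2316  0.3002] [-180.   -0.  -16.] [-0.95 -0.41 -0.41] 0.0393
```

View pics/v2.png

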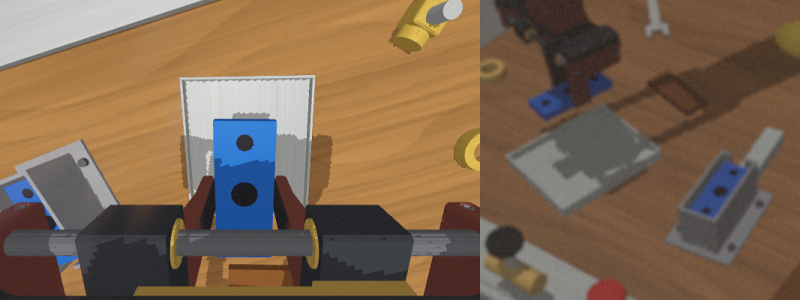

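Plate held level. The tray is roughly centred under it (tray columns 181–315, plate 214–276). Before lowering, I check the lateral centring numerically and look for any plate dragged out at the mouth.

Run:
```python
from h import *
w=load('w2')
x=np.array([np.cos(np.radians(-16)),np.sin(np.radians(-16))]);y=np.array([-x[1],x[0]])
T=np.array([.6589,-.2321])
k=640/480
for n,u in (('left',(181,78)),('right',(315,77))):
    P=ray(w,np.array(u)*k,.016)[:2]-T; print(n,'along x',P@x,'along y',P@y)
s=load('top2'); cv2.imwrite('pics/crop2.png',cv2.resize(s['frame'][110:260,290:490],(800,600),interpolation=cv2.INTER_CUBIC)[:,:,::-1])
```

```text
left along x 0.07748769623034021 along y 0.06556674172149052
right along x 0.07860210078018692 along y -0.07188433284223006
```

View pics/crop2.png

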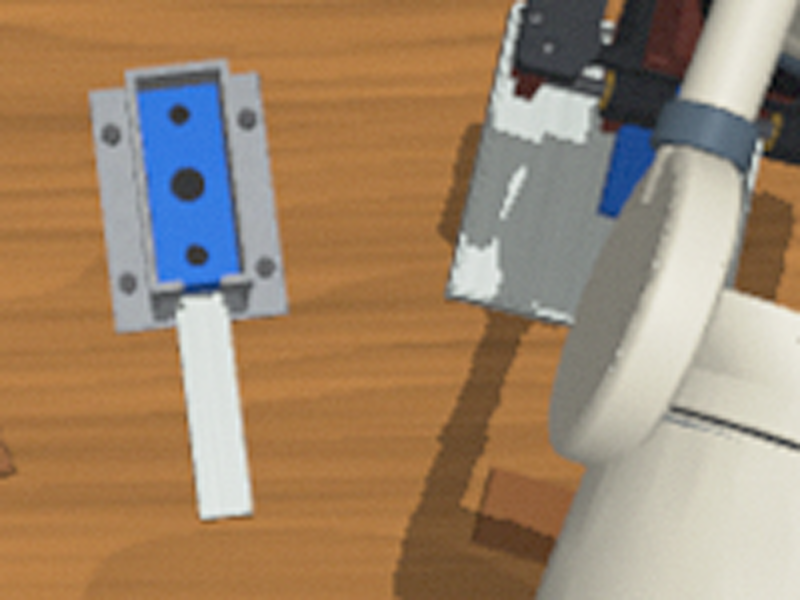

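The rail is empty beyond the mouth, and the remaining blue plates sit inside the magazine and have dropped (the dark rim at the back is deeper). The wrist view puts the tray centre 3 mm further along -y, so I shift by 2.5 mm and lower gently, watching the force.

Run:
```python
from h import *
x=np.array([np.cos(np.radians(-16)),np.sin(np.radians(-16))]);y=np.array([-x[1],x[0]])
T=np.array([.6589,-.2321])-.0025*y; o=[180,0,-16]
def fz():
    v=[]
    for _ in range(4): r.wait(.03); v.append(r.sense()['contact_force'][2])
    return np.mean(v)
r.servo_line([*T,.22],o,speed=.10); r.servo_line([*T,.190],o,speed=.04); r.wait(.2); b=fz(); print('base',b)
z=.190
while z>.1851:
    z-=.0005; r.servo_line([*T,z],o,speed=.01); f=fz()-b; print(round(z,4),round(f,2))
    if f>2.5: break
q=r.sense(); print(q['tcp_pos'],q['contact_force'],q['opening'],q['clock'])
r.let_go(); r.wait(.2); r.servo_line([*T,.30],o,speed=.12); 
snap('wrist','w3'); print(r.sense()['clock'])
```

```text
base -1.0857168808907256
0.1895 0.29
0.189 -0.07
0.1885 0.49
0.188 -0.07
0.1875 0.93
0.187 0.79
0.1865 1.07
0.186 4.41
[ 0.658225   -0.23447613  0.18654022] [-2.42235583 -0.87162279  3.33100193] 0.03939988969092519 16.5333
18.7667
```

View pics/w3.png

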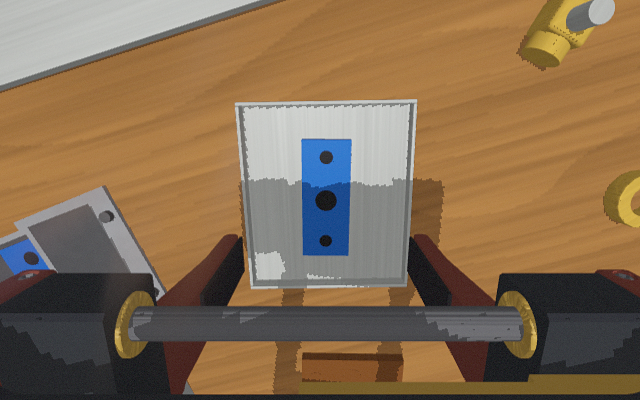

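The plate lies flat and centred in the tray (325,197), and the gripper is well clear. Last I check numerically that the aluminium magazine is unchanged and the blue one is as it should be, then hand in.

Run:
```python
from h import *
a=load('top0')['frame'].astype(int); t=snap('top','top3'); c=t['frame'].astype(int)
df=lambda p,q: (np.abs(p-q).max(2)>60).sum()
print('alu region changed px',df(a[130:260,165:235],c[130:260,165:235]),'blue mag since pull',df(load('top2')['frame'].astype(int)[120:245,308:365],c[120:245,308:365]))
w=load('w3'); print('plate len',np.linalg.norm(ray(w,(326,138.5),.013)-ray(w,(325,255),.013)),'width',np.linalg.norm(ray(w,(301.5,200),.013)-ray(w,(351,200),.013)))
r.hand_in(); print(r.sense()['clock'])
```

```text
alu region changed px 0 blue mag since pull 0
plate len 0.10060978387519592 width 0.041387471347603344
the job is handed in; nothing more can be done
the job is handed in; nothing more can be done
```

The bottom blue plate now lies flat in the steel tray, and the job is handed in. The clock read about 19 s shortly before, against the 38 s limit.

I gripped the protruding end and pulled it 78 mm straight along the rail. I then regrasped it at its centre and lowered it into the tray in 0.5 mm steps. I released it once the floor pushed back with about 4 N.

**Plate in the tray:** the last wrist picture shows it near the middle. At tray-floor height it measures 101 x 41 mm against a true 100 x 40 mm, which fits a plate lying flat.

**Blue magazine:** the rail beyond the mouth is empty. The remaining blue plates look to have dropped inside the magazine, but I judged that from the picture and did not measure their height.

**Aluminium magazine:** no pixels changed there compared with the first picture.

**Disagreement:** the top and wrist cameras differed by 2–3 mm sideways, both on the plate and on the tray centre. I went with the wrist camera for the plate and mostly for the tray. No check failed.

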